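Lock a quick-lock carriage onto the optical bench

ROBOT

A 6-joint arm with a two-finger parallel gripper is mounted at the origin on the work surface. World frame = base frame: x ahead of the robot, y to its left, z up, the work surface at z = 0. Lengths are in mm, angles in rad, forces in N, time in s.
With the tool pointing down it reaches from about 400 to 925 mm from the base axis. Payload 12.5 kg.
Tool frame: the origin (TCP) lies at the very end of the fingers, on their centre line; the grasp point (between the pads) lies 19 mm behind it (env.tcp_to_grasp is the distance from the TCP to the grasp point, in mm); z points along the fingers, x is the direction in which the jaws open and shut, and the axes are right-handed (so a half turn about z gives the same grasp; the last joint's range is limited). The gripper opens to 95 mm and grips with 3 to 60 N. Pads are 20 mm wide; open, the fingers measure 119 mm over their backs; the gripper's body (75 mm by 180 mm) begins 59 mm behind the grasp point.
Start: joints at [-1.424, 0.491, 1.559, -0, 1.092, -0.106], TCP at [156.345, -605.147, 214.661] pointing down, gripper open.
Joint ranges: [-3.1, 3.1], [-0.84, 2.19], [0.05, 2.79], [-1.13, 4.28], [0.06, 2.93], [-2.69, 2.69]. Speed limits (rad/s): [2.22, 2.22, 2.79, 3.14, 3.14, 3.14].

INTERFACE

Orientations are given as [roll, pitch, yaw] about the fixed x, y, z axes, in that order (R = Rz(yaw) Ry(pitch) Rx(roll)).
In Python, from cell import env, vision, job gives the robot as it stands.
- The arm moves only by the shell command python3 -m pendant 'ROWS' [OPENING]. ROWS is JSON, a list of rows, each a list of 4 numbers: the shift along the tool's x, y, z in mm, then the turn about the tool's z in degrees. In form: [[tx, ty, tz, turn], ...]. A call has 1 to 8 rows; each row is the pose to reach, as a shift and turn from the pose measured when the call began, along the tool's axes at that moment; what a row does not reach only later rows make up. A row lasts 1/8 s, in which the tool goes at most 62.5 mm and 10.7 degrees, less where a joint would pass 70% of its speed; a pose out of reach is approached as far as the arm can. A call with a gripper value outside its range is refused whole. OPENING is the closure, from 0 (fully open) to 1 (shut), set as the call begins (- or left out, the last holds). The fingers move at their own pace and stop on an object; the grip force is fixed at half the most. Time passes only in rows, so rows that repeat a pose let the fingers close. It gives the time, the measured TCP pose, the force and the opening at its end, in the units of the state.
- env.state(): the state, without advancing time (a new reading comes with each control period).
- vision.read_camera(name): name is "scene" or "side" or "wrist"; returns a dict with "pixels" (420x560x3 uint8, red, green, blue), "intrinsics" (3x3 intrinsics, pixels), "k1" (the pictures are not rectified: a ray, as slopes to the right and down, at radius r is drawn at 1 + k1 r^2 times it, then the intrinsics apply), "R" (3x3) and "t" (3): a world point X has camera coordinates R X + t; the wrist camera has in their place "tool_from_camera" (4x4, takes a point from camera to tool coordinates, whose origin is the TCP and whose axes are the tool frame's). Camera axes: x right, y down, z forward; pixel columns grow to the right and rows downward; lengths in mm; the calibration is good to about 2 mm. A picture is of the moment at which its call begins: read the wrist's pose just before it. There is no depth.
- job.job_done(): hands the job in, once; it reports no verdict.
Trained networks look in a picture, given as the dict that the camera call returned (one of the last four; its "shot" number tells which), for a name from the list of things; names that differ only in an ending like _2 or _b are one class to them, and where a whole thing is asked for, a point or a joint stands for the part that bears it (a point fixed in the world has none). Each returns a list of dicts, best first, with "confidence" (0 to 1); they miss things now and then, are a little off and sometimes report something else, mostly with a low value. They report only what shows in the picture. A call takes as long as a camera call. They do not tell look-alikes from the thing itself.
- vision.find_in(picture, query): "at" ([x, y, z] in mm, in the coordinates of the camera as it stood for that picture, good to about 4 mm: the middle of the surface that is visible of it).
- vision.regions_of(picture, query): "pixels" (420x560 bool, what is visible of it).
The state is a dict: "t": time; "joints": joint angles; "qvel": joint speeds; "tau": joint torques, N m; "eef_pos": TCP position; "tcp_rot": TCP orientation; "ft_force": force on the tool from outside, world axes, zero at the start; "moment": the same for the moment, N m; "opening": opening from 0.0 (shut) to 1.0 (fully open).
Only numpy, scipy, OpenCV 4.12 (cv2) and the standard library are available. Lean on these libraries where they do the work, as an engineer would, in place of code of your own. Each camera call takes 0.05 s, during which the arm holds its last target.

TASK

Fit the loose carriage from the benchtop onto the optical bench rail, its T-foot down through the slot and its saddle fully down on the rail, butted up against the side of the index stop that faces the lens (the right-hand side, seen from the robot). Lock it there: push its wing knob down until it comes up solid, keep it down while turning it a quarter turn clockwise as far as it goes, and let go. Work gently, by feel, without forcing the carriage against the rail or the stop, and leave the beaker and the data logger where they are.

Things in the scene. Friction and masses are not known exactly. Their poses are not given: they have to be found in the camera images.
- knob (a point): centre of the carriage's black wing knob, on its turning axis: a flat upright bar 13 mm thick (this frame's x), 44 long (y), 30 high, this point 15 mm under its top. Below the wing a round hub, 36 mm across, 6 thick. Grip the wing's flat sides to carry, push and turn. Stands 47 mm above saddle when not pushed. The steel T-foot under the carriage always lies parallel to the wing
- saddle (a point): centre of the underside of the carriage's dark saddle plate, the face that lies on the rail. Plate 74 mm wide (x), 80 long (y, along the rail; either way round), 14 thick. Two cheeks go 16 mm down on its x sides, 62.4 mm apart, their lowest 5 mm flared out by 3 mm as a lead-in; on the bench it stands on them, this point 16 mm up. Whole carriage about 0.34 kg, balanced about the knob's axis
- carriage: the whole carriage; origin 16 mm straight below saddle, same axes. Midway between the cheeks hangs the T-foot, 22 mm long (along the wing), 9.5 wide, 5 thick, on a 9 mm stem under the knob. Not pushed, its lower face is 5.5 to 12.5 mm below the saddle's underside: how far it is screwed on differs and is not measured
- rail: fixed aluminium rail, 840 mm long along its y, 60 wide (x), top face 52 mm above the bench; origin on the bench below its middle. Slot 12.5 mm wide along the middle of its top; the lips beside the slot are 8 mm thick, the channel under them 32 mm wide and 6.6 mm deep, with a solid floor
- rail_top (a point): middle of the rail's top face, on the slot's centre line; y along the rail, z up
- stop: index stop, a 30 mm long aluminium saddle clamped on the rail, fixed; origin on the rail's centre line, 16 mm below the rail's top, axes as the rail. Top 14 mm above the rail's top, 74 mm wide
- stop_face (a point): middle of the lower edge of the stop's right-hand face (towards -y, facing the lens), level with the rail's top. The carriage's end face butts on it: saddle is then 40 mm from this point towards the rail's -y. To its right the rail is free for at least 200 mm
- turn (a joint): turn of knob and T-foot against the saddle, rad: 0 = wing along the saddle and slot (so at the start), growing clockwise from above to a hard stop at 1.57, T-foot across the slot. Friction 0.03 N m. A spring lifts the knob with 5 N plus 0.55 N a mm pushed. It turns only when pushed 0.5 to 7.5 mm, T-foot below the lips; 1.6 mm deeper (6 to 10 N) the T-foot stands on the floor: solid
- lens: lens in a ring of 72 mm on a post, fixed on the rail near its right end, top 152 mm above the rail's top. Origin as the stop's
- lamp: grey lamp housing on a post, fixed on the rail near its left end, 60 mm wide, 110 long, top 119 mm above the rail's top. Origin as the stop's
- beaker: glass beaker, 66 mm across, 85 tall; origin at the centre of its underside. Leave it alone
- logger: white data logger with a slanted black screen, 100 x 90 mm, 75 tall; origin at the centre of its underside. Leave it alone
There are look-alikes about, which are no part of the job. Leave any purple or red look-alike of the carriage alone.

How it is judged (in metres and radians):
On the way:
1. the carriage sits down on the rail with its T-foot in the slot, not yet turned (z of saddle in the frame of rail_top below 0.0025 m and x of saddle in the frame of rail_top between -0.003 and 0.003 m and value of joint turn below 0.3 rad), for 0.1 s.
At the end, for the whole second after the job is handed in: the saddle lies on the rail's top (within 1.5 mm), astride the slot (within 3 mm), its end within 3 mm of the stop's right-hand face, the knob is turned clockwise to at least 1.35 of 1.57 rad so that the T-foot holds under the slot, and the carriage is released and at rest (z of saddle in the frame of rail_top below 0.0015 m and x of saddle in the frame of rail_top between -0.003 and 0.003 m and value of joint turn above 1.35 rad and y of saddle in the frame of stop_face between -0.043 and -0.037 m and linear speed of carriage below 0.01 m/s); the robot touches nothing.
It fails at once if the carriage is forced against the rail with more than 40 N (contact force between carriage and rail above 40 N).
It fails at once if the carriage is driven against the stop with more than 30 N (contact force between carriage and stop above 30 N).
It fails at once if the beaker is moved by more than 15 mm (distance of beaker from where it was at the start of the episode above 0.015 m).
It fails at once if the data logger is moved by more than 15 mm (distance of logger from where it was at the start of the episode above 0.015 m).
It also fails if it takes over 58 s, if anything falls off the work surface, if the arm or the gripper's body presses on something with over 40 N, if the wrist force passes 120 N, or if a joint passes its speed limit or range.

## Working session

There is one attempt and no reset: what is moved stays moved. The work goes in short steps, Python scripts to look and compute and a shell command to move; the robot and the scene stay as the last step left them, time stands still between calls to the robot, and variables do not carry over. Pictures are saved under pics/ and viewed, and the job is handed in when it is done.

```bash
ls; mkdir -p pics; cat > h.py <<'E'
from cell import env, vision, job
import numpy as np, cv2
from scipy.spatial.transform import Rotation as Ro
def save(p,n): cv2.imwrite('pics/'+n+'.png',cv2.cvtColor(p['pixels'],cv2.COLOR_RGB2BGR))
def toolT():
    s=env.state(); T=np.eye(4); T[:3,:3]=Ro.from_euler('xyz',s['tcp_rot']).as_matrix(); T[:3,3]=s['eef_pos']; return T
def w_from_c(p,T=None):
    M=np.eye(4)
    if 'R' in p and p.get('R') is not None:
        R=np.array(p['R']);t=np.array(p['t']); M[:3,:3]=R.T; M[:3,3]=-R.T@t; return M
    return T@np.array(p['tool_from_camera'])
def ray(p,u,v,T=None):
    K=np.array(p['intrinsics']); k1=p['k1']
    d=np.array([(u-K[0,2])/K[0,0],(v-K[1,2])/K[1,1]]); x=d.copy()
    for _ in range(30): x=d/(1+k1*(x@x))
    M=w_from_c(p,T); return M[:3,3], M[:3,:3]@np.array([x[0],x[1],1])
def onz(p,u,v,z,T=None):
    o,d=ray(p,u,v,T); return o+d*(z-o[2])/d[2]
def proj(p,X,T=None):
    M=np.linalg.inv(w_from_c(p,T)); c=M[:3,:3]@np.array(X,float)+M[:3,3]
    x=c[:2]/c[2]; x=x*(1+p['k1']*(x@x)); K=np.array(p['intrinsics']); return K[0,0]*x[0]+K[0,2],K[1,1]*x[1]+K[1,2]
E
cat > a.py <<'E'
from h import *
print(env.state())
T=toolT()
for c in ['scene','side','wrist']:
    p=vision.read_camera(c); save(p,c+'0'); M=w_from_c(p,T)
    print(c,M[:3,3].round(),p['k1'],np.array(p['intrinsics'])[0,0])
    for q in ['knob','saddle','carriage','stop','stop_face','rail','rail_top','lens','lamp','beaker','logger']:
        try:
            r=vision.find_in(p,q)
            print(c,q,[( (M[:3,:3]@np.array(d['at'])+M[:3,3]).round(1).tolist(),round(d['confidence'],2)) for d in r[:4]])
        except Exception as e: print(q,e)
E
python3 a.py
```

```text
pics
{'t': 0.0, 'joints': array([-1.42363229e+00,  4.91554723e-01,  1.55946518e+00,  1.31918714e-05,
        1.09170484e+00, -1.05629872e-01]), 'qvel': array([ 0.00021961,  0.00168819, -0.00100222,  0.00129033, -0.00082893,
       -0.00080066]), 'tau': array([-3.83195729e-03, -6.12653518e+01, -2.58182091e+01,  6.91726618e-02,
        4.82538552e-02, -1.05310380e-04]), 'eef_pos': array([ 156.28850357, -604.88247956,  214.0593383 ]), 'tcp_rot': array([-3.14146166e+00,  1.12455110e-03, -1.31800843e+00]), 'ft_force': array([-0.20443992, -1.20754256,  0.50447781]), 'moment': array([0.02373738, 0.02286153, 0.01833783]), 'opening': 0.9983049831917072}
scene [ 870. -309.  912.] -0.08911488634019407 383.5527272261198
scene knob [([352.1, -35.2, 65.4], 0.69), ([314.8, -248.6, 68.3], 0.5), ([442.5, -159.5, 65.0], 0.47)]
scene saddle [([323.0, -252.4, 28.4], 0.83), ([353.2, -43.2, 28.8], 0.66), ([447.3, -166.4, 28.4], 0.63)]
scene carriage [([352.3, -45.0, 31.7], 0.96), ([447.6, -163.3, 29.6], 0.95), ([322.1, -253.7, 30.8], 0.63)]
scene stop [([590.6, 369.3, 156.7], 0.69), ([592.7, 124.5, 64.9],
[... 753 characters left out ...]

side stop [([584.3, 130.9, 69.7], 0.98)]
side stop_face [([585.1, 131.4, 68.2], 0.74)]
side rail [([589.5, 177.3, 46.7], 0.56)]
side rail_top [([582.7, 174.7, 51.5], 0.95), ([585.7, 130.7, 64.4], 0.7)]
side lens [([623.1, -257.6, 137.4], 0.75)]
side lamp [([558.6, 399.4, 162.3], 0.65)]
side beaker [([447.5, -347.4, 64.1], 0.76)]
side logger [([452.8, 299.1, 40.7], 0.57), ([560.7, 398.8, 161.9], 0.25)]
wrist [ 239. -583.  385.] -0.06150537296626169 306.9019544956506
wrist knob []
wrist saddle [([284.2, -270.9, 18.1], 0.9)]
wrist carriage [([289.3, -272.5, 22.1], 0.65)]
wrist stop []
wrist stop_face []
wrist rail []
wrist rail_top []
wrist lens []
wrist lamp []
wrist beaker []
wrist logger []
```

View pics/scene0.png

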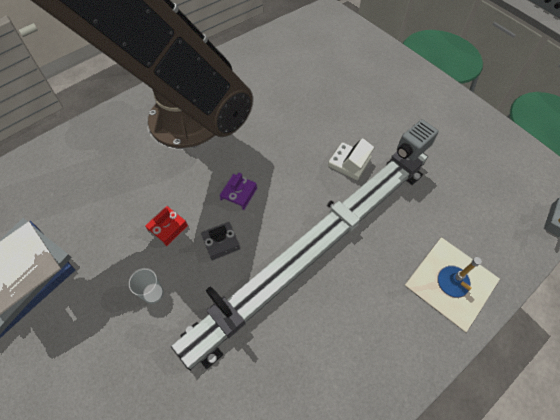

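View pics/side0.png

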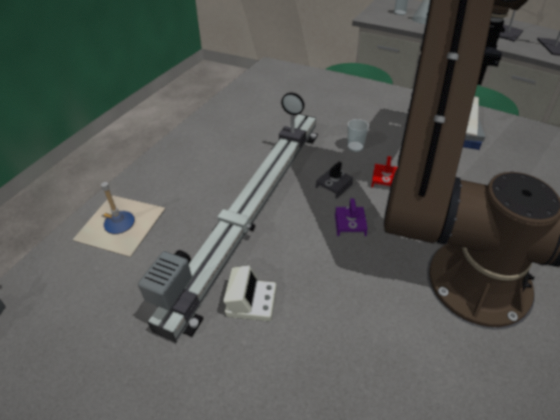

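View pics/wrist0.png

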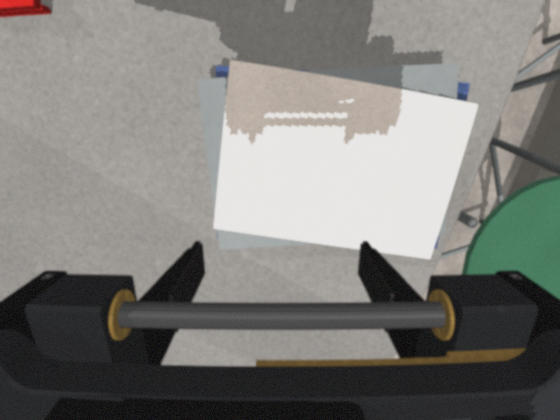

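The scene view shows the dark carriage at about (220,240), with the red look-alike at (166,225), the purple one at (238,190), the stop at (344,212) and the beaker at (145,285). The side view agrees. Next I'll enlarge the carriage and measure its orientation.

```bash
python3 - <<'E'
import cv2,numpy as np
a=cv2.imread('pics/scene0.png')[205:275,180:260]; b=cv2.imread('pics/side0.png')[150:205,300:370]
a=cv2.resize(a,(400,350),interpolation=cv2.INTER_CUBIC); b=cv2.resize(b,(390,350),interpolation=cv2.INTER_CUBIC)
cv2.imwrite('pics/crop0.png',np.clip(np.hstack([a,b]).astype(float)*1.8,0,255).astype(np.uint8))
from h import *
p=vision.read_camera('wrist'); print(np.array(p['tool_from_camera']).round(3)); p=vision.read_camera('scene')
for uv in [(201,237),(207,258),(239,248),(232,224)]: print(uv,onz(p,*uv,28).round(1))
E
```

```text
[[ 1.00000e+00 -0.00000e+00 -1.00000e-03 -5.74000e-01]
 [ 0.00000e+00  9.55000e-01  2.97000e-01 -8.51100e+01]
 [ 1.00000e-03 -2.97000e-01  9.55000e-01 -1.70491e+02]
 [ 0.00000e+00  0.00000e+00  0.00000e+00  1.00000e+00]]
(201, 237) [ 406.8 -197.    28. ]
(207, 258) [ 465.4 -216.7   28. ]
(239, 248) [ 492.5 -137.8   28. ]
(232, 224) [ 425.1 -112.5   28. ]
```

View pics/crop0.png

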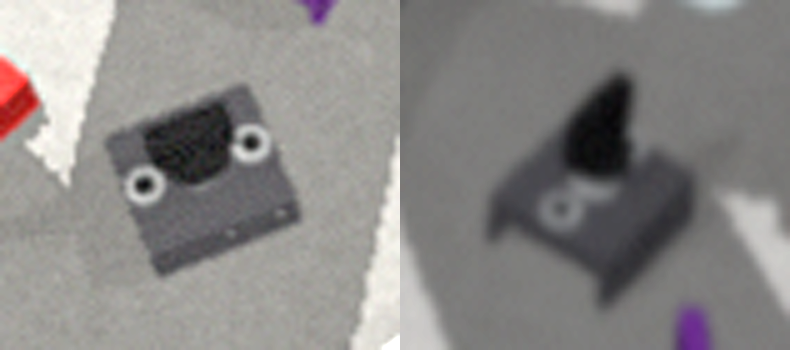

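```bash
python3 -m pendant '[[-20,-22,-5,-4],[-65,-70,-10,-12],[-110,-119,-15,-20],[-155,-168,-20,-28],[-200,-217,-20,-37],[-250,-270,-20,-46],[-295,-318,-20,-54],[-330,-355,-20,-61]]'
```

```text
t: 2.9
eef_pos: [408.8, -210.4, 234.9]
tcp_rot: [3.141, -0.001, -0.249]
ft_force: [-0.3, -1.2, 0.1]
opening: 1.001
```

```bash
python3 -m pendant '[[10,-30,0,0],[21,-55,0,0],[21,-62,0,-2],[21,-62,0,-2]]'; cat > look.py <<'E'
from h import *
import sys
n=sys.argv[1]; qs=sys.argv[2].split(',')
T=toolT(); print(T[:3,3].round(1),env.state()['tcp_rot'].round(4), env.state()['t'])
p=vision.read_camera('wrist'); save(p,n); np.savez('pics/'+n+'.npz',T=T,**{k:np.array(v) for k,v in p.items()})
M=w_from_c(p,T)
for q in qs:
    print(q,[((M[:3,:3]@np.array(d['at'])+M[:3,3]).round(1).tolist(),round(d['confidence'],2)) for d in vision.find_in(p,q)[:3]])
E
python3 look.py w1 knob,saddle,carriage
```

```text
t: 3.4
eef_pos: [444.1, -155.5, 234.9]
tcp_rot: [3.141, -0.001, -0.213]
ft_force: [0.5, -0.4, 0.0]
opening: 1.002
[ 444.1 -155.5  234.9] [ 3.1411e+00 -7.0000e-04 -2.1290e-01] 3.4
knob [([350.4, -37.3, 69.8], 0.97), ([443.5, -153.0, 72.1], 0.66), ([322.7, -258.7, 62.1], 0.57)]
saddle [([354.4, -33.9, 29.4], 0.81), ([333.1, -237.8, 28.3], 0.66), ([445.7, -152.8, 32.1], 0.62)]
carriage [([442.7, -158.7, 32.8], 0.94), ([354.6, -34.6, 29.9], 0.84), ([335.1, -243.2, 30.9], 0.8)]
```

View pics/w1.png

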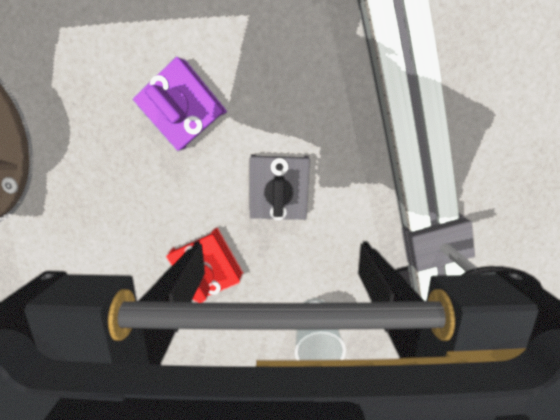

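The wrist view shows the dark carriage at (279,187) with its wing upright at (279,195). It is almost aligned with the jaws. The red look-alike, at (205,265), is clear of the descent. I'll measure the wing precisely.

```bash
python3 - <<'E'
from h import *
z=np.load('pics/w1.npz'); p={k:z[k] for k in z.files if k!='T'}; p['k1']=float(p['k1']); T=z['T']
a=cv2.cvtColor(p['pixels'],cv2.COLOR_RGB2BGR)[145:230,235:325]
cv2.imwrite('pics/w1c.png',np.clip(cv2.resize(a,None,fx=6.5,fy=6.5,interpolation=cv2.INTER_CUBIC)*1.5,0,255).astype(np.uint8))
for nm,uv,h in [('plate TL',(249,156),30),('TR',(309,156),30),('BR',(309,219),30),('BL',(249,219),30)]: print(nm,onz(p,*uv,h,T).round(1))
for X in [(444,-154,78),(444,-154,30)]: print(proj(p,X,T))
E
```

```text
plate TL [ 414.1 -111.5   30. ]
TR [ 485.5 -127.    30. ]
BR [ 470.4 -206.8   30. ]
BL [ 394.5 -190.3   30. ]
(np.float64(280.32567927949555), np.float64(193.7550956713243))
(np.float64(280.39612751656125), np.float64(184.20749003804136))
```

View pics/w1c.png

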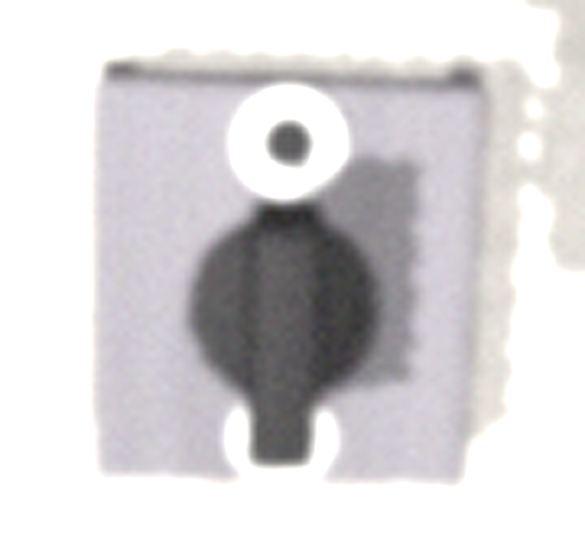

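```bash
python3 - <<'E'
from h import *
z=np.load('pics/w1.npz'); p={k:z[k] for k in z.files if k!='T'}; p['k1']=float(p['k1']); T=z['T']
f=lambda x,y,h:onz(p,235+(x+.5)/6.5-.5,145+(y+.5)/6.5-.5,h,T)
C=[f(*c,30) for c in [(103,78),(478,87),(464,481),(98,472)]]
print(np.array(C).round(1), np.mean(C,0))
a=lambda v:np.degrees(np.arctan2(v[1],v[0]))
print('edges',[np.linalg.norm(C[i]-C[i-1]).round(1) for i in range(4)])
print(a(C[1]-C[0]),a(C[2]-C[3]),a(C[0]-C[3])-90,a(C[1]-C[2])-90)
w=[f(280,462,78),f(288,205,78)]; print('wing ends',w)
print('tool yaw',np.degrees(-.2129))
w=f(282,315,78);print(w)
E
```

```text
[[ 415.6 -112.6   30. ]
 [ 484.  -129.1   30. ]
 [ 466.7 -205.4   30. ]
 [ 395.9 -188.1   30. ]] [ 440.56181161 -158.80877637   30.        ]
edges [np.float64(78.0), np.float64(70.4), np.float64(78.2), np.float64(72.8)]
-13.599609426568307 -13.710798324023951 -14.596348178248263 -12.799817937012861
wing ends [array([ 435.6738653 , -178.17524932,   78.        ]), array([ 446.65422636, -134.43818111,   78.        ])]
tool yaw -12.198271458335228
[ 441.63263498 -152.65576469   78.        ]
```

```bash
python3 -m pendant '[[-1,1,30,1],[-2.7,2.1,80,1.6],[-2.7,2.1,130,1.6],[-2.7,2.1,165,1.6],[-2.7,2.1,182,1.6],[-2.7,2.1,182,1.6]]'; python3 -m pendant '[[0,0,0,0],[0,0,0,0],[0,0,0,0],[0,0,0,0],[0,0,0,0]]' 1
```

```text
t: 4.35
eef_pos: [440.5, -158.1, 52.1]
tcp_rot: [-3.142, 0.001, -0.245]
ft_force: [-0.0, 0.2, -0.0]
opening: 1.001
t: 4.97
eef_pos: [440.5, -158.1, 52.2]
tcp_rot: [3.142, 0.001, -0.245]
ft_force: [-0.4, 0.7, -0.2]
opening: 0.53
```

```bash
python3 -m pendant '[[0,0,0,0],[0,0,0,0],[0,0,0,0],[0,0,0,0],[0,0,0,0]]' 1
```

```text
t: 5.6
eef_pos: [440.5, -158.1, 52.2]
tcp_rot: [-3.142, 0.001, -0.245]
ft_force: [0.2, 0.2, 0.1]
opening: 0.136
```

```bash
python3 -m pendant '[[0,0,-20,0],[0,0,-65,0],[15,-30,-110,-3],[40,-75,-150,-8],[65,-125,-178,-14],[90,-175,-178,-18],[108,-208,-178,-20],[111,-216,-178,-20]]' && python3 -m pendant '[[0,0,0,0],[0,0,0,0]]'; python3 look.py w2 stop,stop_face,rail_top,carriage,knob
```

```text
t: 6.6
eef_pos: [601.3, 26.3, 229.1]
tcp_rot: [-3.141, 0.002, 0.107]
ft_force: [-0.1, -0.1, -2.8]
opening: 0.136
t: 6.85
eef_pos: [600.6, 25.6, 228.9]
tcp_rot: [-3.141, 0.003, 0.106]
ft_force: [1.0, -0.1, -3.2]
opening: 0.132
[600.6  25.6 228.9] [-3.1408  0.0033  0.1058] 6.85
stop [([592.3, 121.6, 64.2], 0.86)]
stop_face [([599.0, 124.4, 64.2], 0.85)]
rail_top [([600.4, 144.5, 50.8], 0.94)]
carriage [([350.3, -247.0, 28.4], 0.92), ([601.6, 39.5, 208.4], 0.81), ([357.4, -25.7, 30.0], 0.8)]
knob [([350.3, -34.4, 63.3], 0.91), ([597.0, 37.1, 253.8], 0.84)]
```

View pics/w2.png

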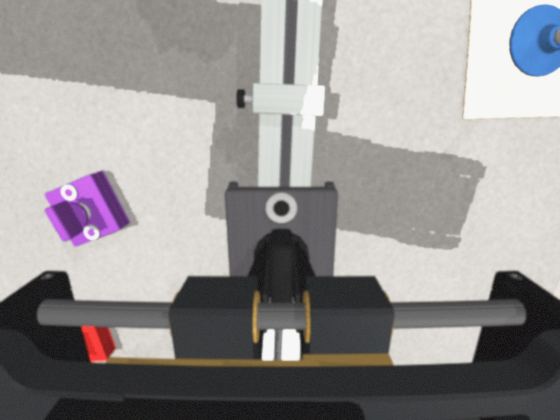

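The wrist view shows the carriage held straight at (281,230), with the rail ahead of it. The stop bar is at (288,99) and the slot runs from about (291,20) to (286,180). I'll zoom in to measure these.

```bash
python3 - <<'E'
from h import *
z=np.load('pics/w2.npz'); 
a=cv2.cvtColor(z['pixels'],cv2.COLOR_RGB2BGR)[0:190,225:350]
cv2.imwrite('pics/w2c.png',cv2.resize(a[60:190],None,fx=4.6,fy=4.6,interpolation=cv2.INTER_CUBIC))
E
```

```text
(no output)
```

View pics/w2c.png

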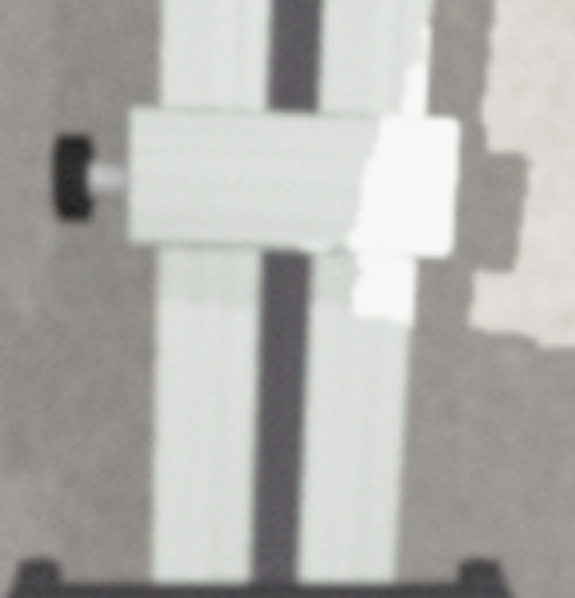

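```bash
cat > m2.py <<'E'
from h import *
z=np.load('pics/w2.npz'); p={k:z[k] for k in z.files if k!='T'}; p['k1']=float(p['k1']); T=z['T']
f=lambda x,y,h:onz(p,225+(x+.5)/4.6-.5,60+(y+.5)/4.6-.5,h,T)
S=[f(275.5,570,52),f(285.5,270,52),f(296,20,52)]
a=lambda v:np.degrees(np.arctan2(v[1],v[0]))
print('slot',np.array(S).round(1),'angle-90',a(S[2]-S[0])-90,a(S[1]-S[0])-90)
w=[f(253,570,52),f(298,570,52),f(271,20,52),f(321,20,52)]; print('slot w',np.linalg.norm(w[1]-w[0]),np.linalg.norm(w[3]-w[2]))
e=[f(155,500,52),f(402,500,52)]; print('rail edges',e,np.linalg.norm(e[1]-e[0]), np.mean(e,0))
E=[f(130,243,66),f(452,257,66)]; print('stop edge',np.array(E).round(1),np.linalg.norm(E[1]-E[0]),a(E[1]-E[0]))
E2=[f(131,108,66),f(460,118,66)]; print('far edge',np.array(E2).round(1),a(E2[1]-E2[0]))
Ti=np.linalg.inv(T)
print('tool yaw',np.degrees(.1058))
th=np.radians(a(S[2]-S[0])-90); r=np.array([np.cos(th),np.sin(th)]); y=np.array([-r[1],r[0]])
m=np.mean(E,0)[:2]; m2=np.mean(E2,0)[:2]; print('stop len',(m2-m)@y)
face=S[1][:2]+y*((m-S[1][:2])@y); tgt=face-40*y; print('face',face,'saddle target',tgt)
E
python3 m2.py
```

```text
slot [[603.6  34.5  52. ]
 [598.1 107.1  52. ]
 [594.4 162.3  52. ]] angle-90 4.12942142342321 4.355290639252928
slot w 11.304216219021697 11.375497829579873
rail edges [array([572.01938518,  48.95522454,  52.        ]), array([632.87231954,  55.44982199,  52.        ])] 61.19852462661986 [602.44585236  52.20252326  52.        ]
stop edge [[562.2 109.4  66. ]
 [635.2 114.1  66. ]] 73.16293283505199 3.689085611207347
far edge [[560.  138.3  66. ]
 [632.8 143.9  66. ]] 4.44964428935663
tool yaw 6.06189347248411
stop len 29.429193333833854
face [597.77225831 111.69984975] saddle target [600.65264317  71.80369225]
```

```bash
python3 -m pendant '[[1,-10,20,1],[3,-24,55,1.9],[4.6,-36,90,1.9],[4.6,-38,108,1.9],[4.6,-38,111,1.9],[4.6,-38,111,1.9]]'; python3 look.py w3 stop,carriage; python3 - <<'E'
from h import *
z=np.load('pics/w3.npz')
a=cv2.cvtColor(z['pixels'],cv2.COLOR_RGB2BGR)[30:215,190:370]
cv2.imwrite('pics/w3c.png',cv2.resize(a,None,fx=3.2,fy=3.2,interpolation=cv2.INTER_CUBIC))
p=vision.read_camera('scene');save(p,'s3')
p=p['pixels'][170:290,270:410][:,:,::-1]
cv2.imwrite('pics/s3c.png',cv2.resize(p,None,fx=5,fy=5,interpolation=cv2.INTER_CUBIC))
E
```

```text
t: 7.9
eef_pos: [601.7, 63.9, 118.9]
tcp_rot: [-3.141, 0.002, 0.073]
ft_force: [0.2, 0.4, -2.3]
opening: 0.136
[601.7  63.9 118.9] [-3.141e+00  1.500e-03  7.270e-02] 7.9
stop [([592.4, 122.6, 62.4], 0.91)]
carriage [([360.4, -7.1, 31.0], 0.75), ([602.7, 75.6, 98.1], 0.56)]
```

View pics/w3c.png

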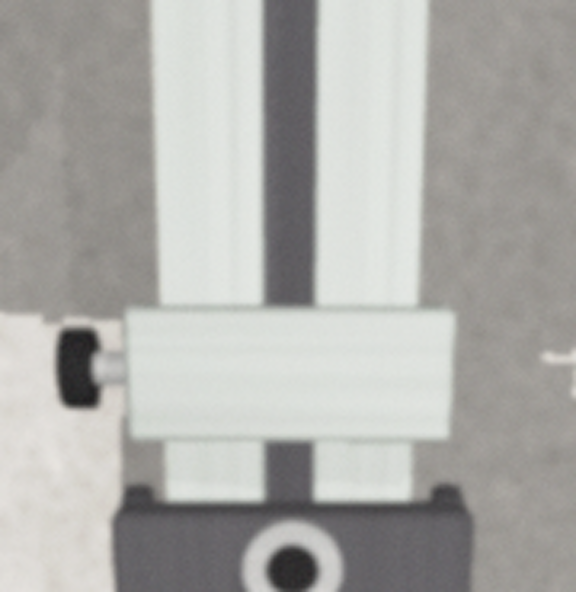

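View pics/s3c.png

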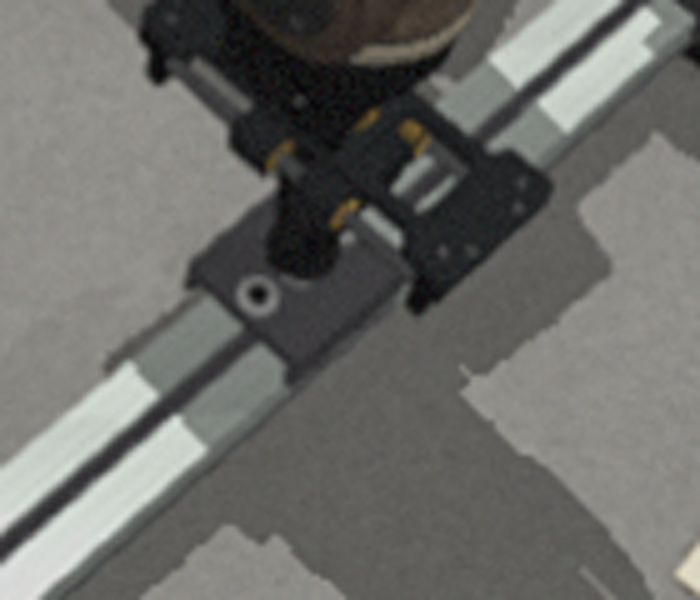

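```bash
cat > m3.py <<'E'
from h import *
z=np.load('pics/w3.npz'); p={k:z[k] for k in z.files if k!='T'}; p['k1']=float(p['k1']); T=z['T']
f=lambda x,y,h:(np.linalg.inv(T)@np.append(onz(p,190+(x+.5)/3.2-.5,30+(y+.5)/3.2-.5,h,T),1))[:3]
g=lambda *a:print(*[f(*q).round(2)[:2] for q in a])
print('tool frame xy'); 
print('slot');g((290.5,20,52),(289,290,52),(288.5,480,52)); g((264,480,52),(313,480,52))
print('rail');g((164,480,52),(412,480,52))
print('stop near edge');g((131,437,66),(448,440,66))
print('stop far edge');g((125,310,66),(456,313,66))
print('plate end top edge');g((117,515,96.7),(470,515,96.7))
print('screw');g((293,568,96.7),(292.5,568,98))
E
python3 m3.py
```

```text
tool frame xy
slot
[   0.14 -138.76] [ -0.25 -81.  ] [ -0.43 -35.82]
[ -6.46 -35.82] [  5.59 -35.82]
rail
[-31.09 -35.84] [ 29.96 -35.84]
stop near edge
[-36.43 -48.78] [ 36.17 -48.09]
stop far edge
[-36.49 -77.07] [ 36.74 -76.4 ]
plate end top edge
[-34.93 -37.94] [ 36.42 -37.94]
screw
[  0.65 -26.75] [  0.55 -27.14]
```

```bash
python3 -m pendant '[[-0.5,-2,4,0.4],[-1.1,-4,9,0.4],[-1.1,-4,13,0.4],[-1.1,-4,13,0.4]]'; python3 -m pendant '[[0,0,1,0],[0,0,2,0],[0,0,3,0],[0,0,4,0]]'; python3 -c "
from cell import env;s=env.state();print(s['eef_pos'],s['ft_force'],s['moment'])"
```

```text
t: 8.6
eef_pos: [600.2, 67.9, 105.7]
tcp_rot: [-3.141, 0.002, 0.066]
ft_force: [-0.6, -0.1, -3.0]
opening: 0.137
t: 9.1
eef_pos: [600.2, 67.9, 101.7]
tcp_rot: [-3.141, 0.002, 0.066]
ft_force: [-0.2, -0.2, -3.4]
opening: 0.139
[600.18187827  67.93038179 101.69414507] [-0.1762446  -0.19997145 -3.37520281] [-0.01752998 -0.09573726 -0.03074717]
```

```bash
for i in 1; do python3 -m pendant '[[0,0,1,0],[0,0,2,0],[0,0,3,0],[0,0,3,0]]'; done; python3 -c "
from cell import env;s=env.state();print(s['eef_pos'],s['ft_force'],s['moment'])"
```

```text
t: 9.6
eef_pos: [600.1, 67.9, 98.6]
tcp_rot: [-3.141, 0.002, 0.066]
ft_force: [0.0, 0.2, -3.7]
opening: 0.14
[600.14102363  67.91586043  98.59880695] [ 0.0433122   0.23685312 -3.66996865] [-0.05228706 -0.15249973 -0.00715619]
```

```bash
python3 -m pendant '[[0,0,1,0],[0,0,2,0],[0,0,2,0]]'; python3 -m pendant '[[0,0,1,0],[0,0,2,0],[0,0,2,0]]';  python3 -c "
from cell import env;s=env.state();print(s['eef_pos'],s['ft_force'],s['moment'])"
```

```text
t: 9.98
eef_pos: [600.1, 67.9, 96.5]
tcp_rot: [-3.141, 0.002, 0.066]
ft_force: [-0.2, 0.3, -3.1]
opening: 0.14
t: 10.35
eef_pos: [600.0, 67.9, 94.4]
tcp_rot: [-3.141, 0.002, 0.066]
ft_force: [0.3, 0.3, -3.9]
opening: 0.135
[600.04702463  67.92080215  94.41630075] [ 0.31525646  0.26073359 -3.91682095] [-0.03661285 -0.05742187  0.01270184]
```

```bash
python3 -m pendant '[[0,0,1,0],[0,0,2,0],[0,0,2,0]]'; python3 -m pendant '[[0,0,1,0],[0,0,2,0],[0,0,2,0]]'; python3 -m pendant '[[0,0,0.5,0],[0,0,1,0],[0,0,1,0]]';  python3 -c "
from cell import env;s=env.state();print(s['eef_pos'],s['ft_force'],s['moment'])"
```

```text
t: 10.72
eef_pos: [600.0, 67.9, 92.3]
tcp_rot: [-3.141, 0.002, 0.066]
ft_force: [0.6, 0.1, -3.4]
opening: 0.138
t: 11.1
eef_pos: [599.9, 67.9, 90.2]
tcp_rot: [-3.141, 0.002, 0.066]
ft_force: [-0.6, 0.4, -3.0]
opening: 0.136
t: 11.48
eef_pos: [599.9, 67.9, 89.2]
tcp_rot: [-3.141, 0.002, 0.066]
ft_force: [0.5, 0.4, -3.0]
opening: 0.138
[599.92329136  67.91332983  89.15688246] [ 0.47411081  0.35440052 -2.97405906] [ 0.00096318 -0.09846139 -0.13346392]
```

```bash
python3 -m pendant '[[0,0,0.5,0],[0,0,1,0],[0,0,1,0]]'; python3 -m pendant '[[0,0,0.5,0],[0,0,0.5,0]]';  python3 -m pendant '[[0,0,0.5,0],[0,0,0.5,0]]'
```

```text
t: 11.85
eef_pos: [599.9, 67.9, 88.4]
tcp_rot: [-3.141, 0.002, 0.066]
ft_force: [-1.3, -0.0, 1.3]
opening: 0.131
t: 12.1
eef_pos: [600.0, 67.9, 88.2]
tcp_rot: [-3.141, 0.002, 0.066]
ft_force: [-2.6, -0.9, 4.2]
opening: 0.133
t: 12.35
eef_pos: [599.9, 67.9, 87.8]
tcp_rot: [-3.141, 0.002, 0.066]
ft_force: [-2.2, -0.0, 4.1]
opening: 0.131
```

```bash
python3 -m pendant '[[0,-1,-0.3,0],[0,-2,-0.3,0],[0,-3,-0.3,0],[0,-3,-0.3,0]]'; python3 -m pendant '[[0,-0.7,0,0],[0,-1.4,0,0],[0,-1.4,0,0]]'
```

```text
t: 12.85
eef_pos: [600.2, 70.9, 88.2]
tcp_rot: [-3.141, 0.001, 0.066]
ft_force: [1.6, -4.1, 3.6]
opening: 0.136
t: 13.22
eef_pos: [600.1, 72.4, 88.2]
tcp_rot: [-3.141, 0.001, 0.066]
ft_force: [1.2, -3.6, 4.9]
opening: 0.137
```

```bash
python3 look.py w4 stop; python3 - <<'E'
from h import *
z=np.load('pics/w4.npz')
a=cv2.cvtColor(z['pixels'],cv2.COLOR_RGB2BGR)[30:215,190:370]
cv2.imwrite('pics/w4c.png',cv2.resize(a,None,fx=3.2,fy=3.2,interpolation=cv2.INTER_CUBIC))
E
```

```text
[600.1  72.4  88.2] [-3.1411e+00  9.0000e-04  6.5900e-02] 13.225
stop [([592.0, 122.2, 61.3], 0.94)]
```

View pics/w4c.png

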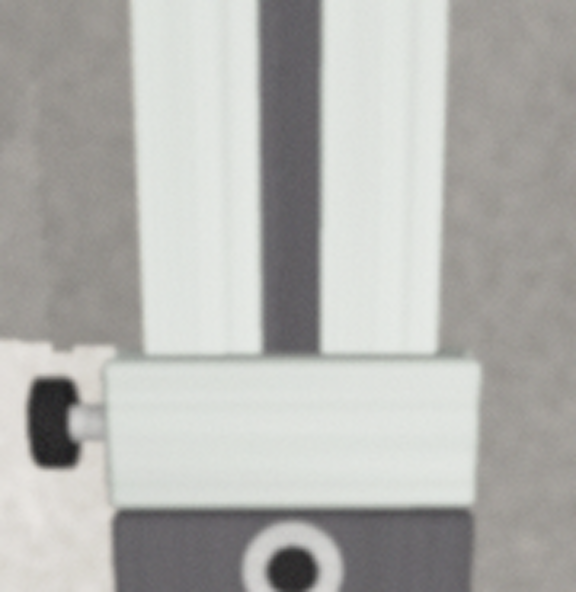

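The plate edge at crop row 511 is about 1 mm from the stop edge at row 505. I'll creep in by feel.

```bash
python3 -m pendant '[[0,-0.4,0,0],[0,-0.8,0,0],[0,-0.8,0,0]]'; python3 -m pendant '[[0,-0.5,0,0],[0,-0.5,0,0]]'
```

```text
t: 13.7
eef_pos: [600.1, 73.2, 88.2]
tcp_rot: [-3.141, 0.001, 0.066]
ft_force: [0.3, -2.9, 4.6]
opening: 0.133
t: 13.95
eef_pos: [600.1, 73.4, 88.3]
tcp_rot: [-3.142, 0.001, 0.066]
ft_force: [0.2, -6.5, 4.4]
opening: 0.134
```

```bash
python3 -m pendant '[[0,-0.5,0,0],[0,-0.5,0,0]]'
```

```text
t: 14.2
eef_pos: [600.1, 73.4, 88.3]
tcp_rot: [3.141, 0.001, 0.066]
ft_force: [-0.0, -8.6, 3.9]
opening: 0.135
```

```bash
python3 -m pendant '[[0,0.2,1,0],[0,0.2,2,0],[0,0.2,2,0]]'; python3 -m pendant '[[0,0,1,0],[0,0,1,0]]';python3 -m pendant '[[0,0,1,0],[0,0,1,0]]'
```

```text
t: 14.58
eef_pos: [600.2, 73.3, 86.3]
tcp_rot: [3.141, 0.001, 0.066]
ft_force: [0.4, -3.9, 5.1]
opening: 0.136
t: 14.82
eef_pos: [600.2, 73.3, 85.9]
tcp_rot: [3.141, 0.0, 0.066]
ft_force: [-1.8, -3.4, 12.8]
opening: 0.137
t: 15.08
eef_pos: [600.2, 73.3, 85.9]
tcp_rot: [3.141, -0.0, 0.067]
ft_force: [-3.2, -4.2, 15.3]
opening: 0.133
```

```bash
python3 -m pendant '[[0.1,0,0.4,5],[0.2,0,0.4,10],[0.3,0,0.4,15],[0.4,0.1,0.4,20]]'; python3 -c "
from cell import env;s=env.state();print(s['eef_pos'],s['ft_force'],s['moment'])"
```

```text
t: 15.58
eef_pos: [601.0, 73.2, 85.9]
tcp_rot: [3.141, -0.002, -0.285]
ft_force: [0.9, -3.7, 7.4]
opening: 0.137
[601.00283946  73.2125758   85.91893349] [ 0.88912624 -3.66594225  7.4228995 ] [-9.41781478e-01 -2.03053424e-01 -4.17156177e-04]
```

```bash
python3 -m pendant '[[0.1,0,0.5,6],[0.2,0,0.5,12],[0.3,0.1,0.5,18],[0.4,0.1,0.5,24],[0.5,0.1,0.5,30]]'; python3 -c "
from cell import env;s=env.state();print(s['eef_pos'],s['ft_force'],s['moment'])"
```

```text
t: 16.2
eef_pos: [602.1, 72.6, 85.9]
tcp_rot: [-3.14, -0.003, -0.812]
ft_force: [2.2, -7.0, 7.9]
opening: 0.137
[602.09649334  72.58307814  85.91058034] [ 2.22746238 -7.03001827  7.90080062] [-1.51552643 -0.27123578  0.03508326]
```

```bash
python3 -m pendant '[[0.1,0,0.5,6],[0.2,0,0.5,12],[0.3,0.1,0.5,18],[0.4,0.1,0.5,24],[0.5,0.1,0.5,30],[0.5,0.2,0.5,36],[0.5,0.2,0.5,38]]'; python3 -c "
from cell import env;s=env.state();print(s['eef_pos'],s['ft_force'],s['moment'])"
```

```text
t: 17.08
eef_pos: [602.8, 71.2, 86.0]
tcp_rot: [-3.138, -0.003, -1.477]
ft_force: [0.9, -11.2, 8.9]
opening: 0.136
[602.78598236  71.16201844  85.95706781] [  0.90573184 -11.22924623   8.8981557 ] [-2.2120208   0.03966111  0.06237017]
```

```bash
python3 -m pendant '[[0.2,0,0.5,2],[0.2,0,0.5,4],[0.2,0,0.5,4]]'; python3 -c "
from cell import env;s=env.state();print(s['eef_pos'],s['ft_force'],s['moment'])"
```

```text
t: 17.45
eef_pos: [602.8, 70.8, 85.9]
tcp_rot: [-3.137, -0.004, -1.546]
ft_force: [-0.9, -5.4, 10.0]
opening: 0.135
[602.76782606  70.75668737  85.92606135] [-0.88444617 -5.43422338  9.97140514] [-0.99176089  0.36830044  0.56577496]
```

```bash
python3 -m pendant '[[0,0,-0.3,-1.5],[0,0,-0.6,-2],[0,0,-0.6,-2]]';  python3 -m pendant '[[0,0,-0.6,0],[0,0,-0.6,0],[0,0,-0.6,0],[0,0,-0.6,0]]' 0.5; python3 -m pendant '[[0,0,-3,0],[0,0,-20,0],[0,0,-60,0],[0,0,-110,0],[0,0,-130,0],[0,0,-130,0]]'; python3 look.py w5 stop,carriage,knob; python3 - <<'E'
from h import *
z=np.load('pics/w5.npz')
p=vision.read_camera('scene');save(p,'s5')
b=p['pixels'][170:290,270:410][:,:,::-1]
cv2.imwrite('pics/s5c.png',cv2.resize(b,None,fx=5,fy=5,interpolation=cv2.INTER_CUBIC))
E
```

```text
t: 17.82
eef_pos: [602.6, 70.7, 86.5]
tcp_rot: [-3.138, -0.004, -1.511]
ft_force: [0.0, -4.4, 5.5]
opening: 0.132
t: 18.32
eef_pos: [602.5, 70.8, 87.0]
tcp_rot: [-3.138, -0.004, -1.511]
ft_force: [-0.4, 0.1, -0.2]
opening: 0.48
t: 19.08
eef_pos: [602.6, 71.3, 219.5]
tcp_rot: [-3.134, -0.004, -1.511]
ft_force: [0.3, -0.1, -0.1]
opening: 0.498
[602.6  71.3 219.5] [-3.1341 -0.0039 -1.5106] 19.075
stop [([594.6, 120.0, 64.7], 0.86)]
carriage [([609.9, 67.6, 70.2], 0.91), ([367.0, -4.5, 25.7], 0.85), ([353.4, -228.1, 10.4], 0.63)]
knob [([604.4, 72.8, 110.5], 0.96)]
```

View pics/w5.png

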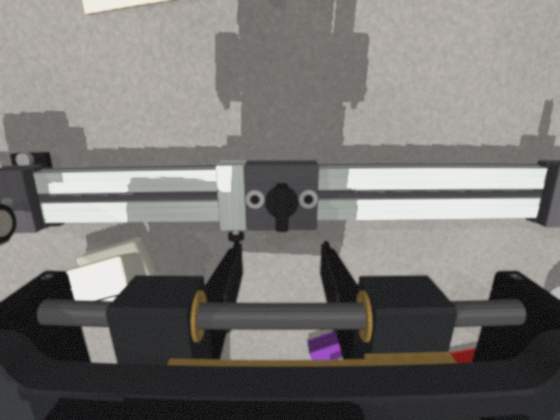

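View pics/s5c.png

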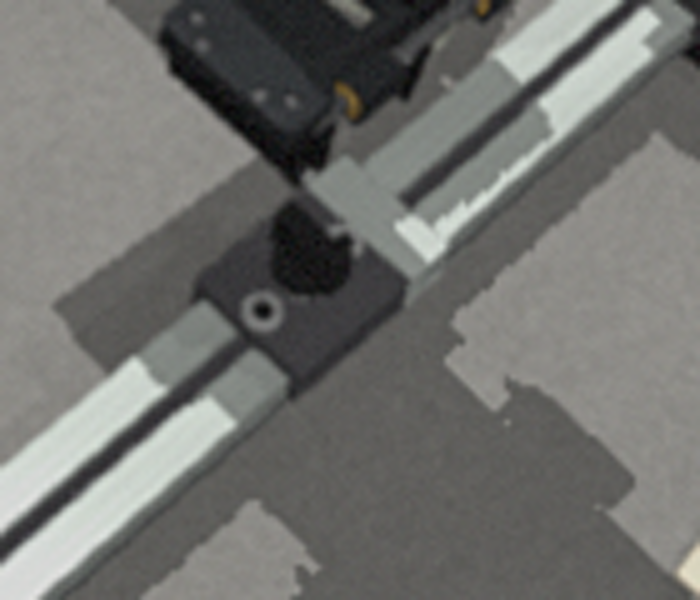

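The wrist view shows the carriage at (282,196) butted on the stop, whose edge is at column 246, and its wing upright across the slot. I'll zoom in to check the gap and the wing angle.

```bash
python3 - <<'E'
from h import *
z=np.load('pics/w5.npz')
a=cv2.cvtColor(z['pixels'],cv2.COLOR_RGB2BGR)[150:245,205:335]
cv2.imwrite('pics/w5c.png',np.clip(1.4*cv2.resize(a,None,fx=6,fy=6,interpolation=cv2.INTER_CUBIC).astype(float),0,255).astype(np.uint8))
E
```

```text
(no output)
```

View pics/w5c.png

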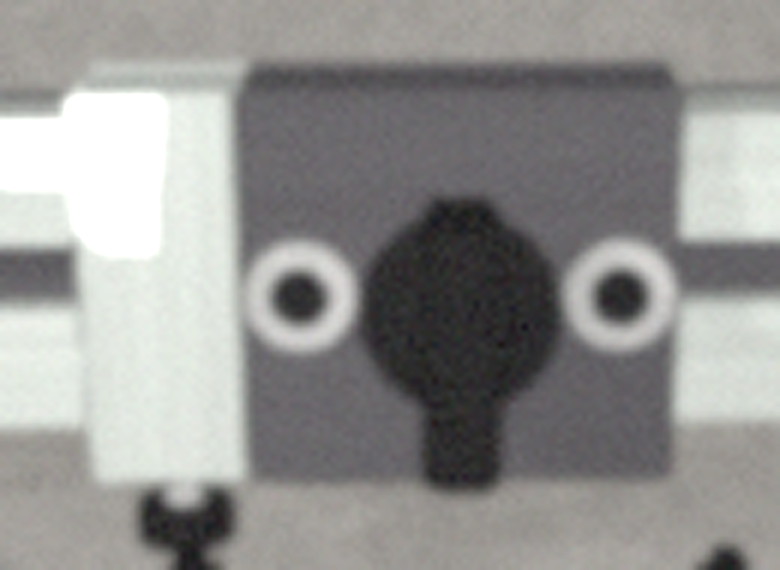

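```bash
python3 -c "
from cell import env,job
print(job.job_done()); s=env.state(); print(s['t'],s['ft_force'])"
```

```text
the job is handed in; nothing more can be done
None
the job is handed in; nothing more can be done
```

The carriage is on the rail, butted against the right-hand side of the index stop and locked. I handed the job in at about t = 19 s, but the hand-in gives no verdict.

- **Pick-up and seating:** I gripped the wing, and it closed at about 13 mm as it should. The carriage went down over the rail without catching and seated at TCP height 88.3 mm, against an expected 88.2 mm. I then slid it left until I felt the stop. The wrist read about 9 N there.
- **Locking:** The knob came up solid after 2.4 mm, with the wrist reading about 15 N. I kept it down while turning it clockwise to the hard stop, where the tool had turned about 92° and the torque rose to 0.57 N m. The tool was then backed off 2° to release the torque before letting go, leaving it at about 90°. The highest sideways reading while turning was about 11 N.
- **Last checks:** The wrist and scene pictures show the plate against the stop with under 1 mm of visible gap, astride the slot, and the wing square across it. The gripper was open and clear, with about zero force.
- **Not checked or in disagreement:** Two camera estimates of where the knob sat between the fingers differed by about 3 mm along the wing. I used the value from the rail and stop measurements to set the turning centre. I took no separate measurement of the saddle height or turn angle after release. I did not re-measure the beaker and logger, but the arm felt no contact with them.

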